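Hold the TV remote level at the media box to pair it

ROBOT

A 6-joint arm with a two-finger parallel gripper is mounted at the origin on the work surface. World frame = base frame: x ahead of the robot, y to its left, z up, the work surface at z = 0. Lengths are in m, angles in degrees, forces in N, time in s.
With the tool pointing down it reaches from about 0.35 to 0.725 m from the base axis. Payload 6 kg.
Tool frame: the origin (TCP) lies between the finger pads; the fingertips stand 14 mm ahead of it and the grasp point (between the pads) lies 5 mm behind it (env.nose_length is the distance from the TCP to the fingertips, in m); z points along the fingers, y is the line along which they close (so a half turn about z gives the same grasp; the last joint's range is limited). The gripper opens to 85 mm and grips with 20 to 120 N. Pads are 22 mm wide; open, the fingers measure 114 mm over their backs; the gripper's body (76 mm by 85 mm) begins 54 mm behind the grasp point. The pads swing forward as they close: fully open they stand 13 mm farther back than shut.
Start: joints at [87.359, 2.303, 4.859, 0, -92.561, -19.12], TCP at [0.222, 0.557, 0.245] pointing down, gripper open.
Joint ranges: [-146.85, 146.85], [-73.84, 115.35], [-62.03, 85.46], [-188.31, 113.3], [-161.28, -10.13], [-171.36, 171.36]. Speed limits (degrees/s): [147.25, 147.25, 172.46, 180, 180, 180].

INTERFACE

Orientations are given as a 3x3 rotation matrix whose columns are the frame's x, y, z axes.
In Python, from bench import env gives the robot as it stands.
- The arm moves only by the tool step_arm, never from a script. Its argument "steps" is a list of rows, each a list of 7 numbers: the shift along the tool's x, y, z normalised to -1 to 1, where 1 is 50 mm, then the turn, a rotation vector about the tool's x, y, z normalised to -1 to 1, where 1 is 30 degrees, then the opening, from 0 (shut) to 1 (fully open). A call has 1 to 20 rows; each row shifts and turns the commanded pose from where the row before left it, along the tool's axes as they then stand; what a row does not reach is not made up. A row lasts 1/10 s, in which the tool goes at most 50 mm and 8.59 degrees, less where a joint would pass 70% of its speed; a pose out of reach is approached as far as the arm can. A call with a number of a shift or a turn outside -1 to 1 is refused whole. A call with a gripper value outside its range is refused whole. The fingers move at their own pace and stop on an object; "grip_force" is the grip in N (left out, the last holds). Time passes only in rows, so rows that do not move let the fingers close. It gives the time, the measured TCP pose, the force, the opening and the grip force at its end, in the units of the state.
- env.get_obs(): the state, without advancing time (a new reading comes with each control period).
- env.get_image(name): name is "scene" or "side" or "wrist"; returns a dict with "image" (420x560x3 uint8, red, green, blue), "z_map" (420x560 float32, m along the optical axis (not along the pixel's ray), 0 where there is no reading), "fx", "fy", "cx", "cy" (pixels), "distortion" ([k1, k2, p1, p2, k3] as OpenCV has them; the pictures are not rectified), "rvec" (rotation vector, rad) and "tvec" (3), from world to camera coordinates, as OpenCV has them; the wrist camera has in their place "T_tool_cam" (4x4, takes a point from camera to tool coordinates, whose origin is the TCP and whose axes are the flange's). Camera axes: x right, y down, z forward; pixel columns grow to the right and rows downward; lengths in m; the calibration is good to about 2 mm. A picture is of the moment at which its call begins: read the wrist's pose just before it.
- env.hand_in(): hands the job in; it is judged then, once.
The state is a dict: "time_s": time; "joints": joint angles; "joint_velocities": joint speeds; "joint_efforts": joint torques, N m; "ee_pos": TCP position; "tcp_rot": TCP orientation; "wrist_force": force on the tool from outside, world axes, zero at the start; "torque": the same for the moment, N m; "width": finger opening in m; "grasp_force": force on a finger pad.
Only numpy, scipy, OpenCV 4.12 (cv2) and the standard library are available. Lean on these libraries where they do the work, as an engineer would, in place of code of your own. Each camera call takes 0.05 s, during which the arm holds its last target. There are 200 camera calls.

TASK

The remote has to be paired with the media box on top of the mini cabinet: grip the TV remote lying across the glass dish, lift it clear of the dish, and hold it level in the air, buttons up, with its nose about 10 cm straight in front of the receiver window, at the window's height and pointing squarely at it. Keep it level all the way, do not bump the cabinet or media box, and leave the dish and the other things where they are. Finish while still holding the remote there, steady: do not put it down or let go.

Things in the scene. Friction and masses are not known exactly. Their poses are not given: they have to be found in the camera images.
- remote: black TV remote, bar 185 x 42 x 18 mm thick, 0.08 to 0.17 kg, lying loose, keys up, across two facing walls of the dish: underside 36 mm above the stand. Origin: centre of its underside, mass centre 9 mm above. x along its length to the nose, z up out of the keys. Nose end: amber pane; round pad 46 mm from the middle on the nose's half. At the middle, fingers have the dish's hollow either side.
- remote_nose (a point): centre of the remote's nose end face: 92.5 mm from the remote's origin along its x and 9 mm up; axes as the remote's
- window (a point): centre of the receiver window, 155 mm above the stand: amber pane 38 x 14 mm, steel frame, on the front of the media box (black, 110 deep x 120 wide x 30 mm high, fixed on the cabinet, grey disc on top). x points level INTO the box: the remote comes from the -x side, its x along this x; y left as seen along x, z up. Pane 2 mm proud of the cabinet's front.
- cabinet: white plastic mini cabinet, fixed, 160 deep (x) x 220 wide (y) x 140 mm high, with one swing door that stays shut, with a knob reaching about 45 mm out of the front; it carries the media box (total height 170 mm). Origin: centre of the underside; front faces its -x, turned roughly towards the robot's right.
- dish: square clear glass ashtray-style dish, loose, 150 x 150 mm outside, 36 mm high, walls 9 mm thick, inside 132 x 132 mm, inner floor 9 mm above the stand, the rim cut down to 26 mm at the corners; 0.65 kg. Origin: centre of the underside. The remote lies roughly along its x, over its middle.
- stopper: steel bottle stopper standing on its round head, 38 mm across, 62 mm high; loose bystander; origin at the underside's centre
- incense_holder: round white ceramic incense holder, a saucer 108 mm across and 13 mm high with a 22 mm central cone; loose bystander; origin at the underside's centre
- controller_skin: grey hard silicone game controller skin, about 115 x 165 mm and 36 mm high, two grips towards its -x; loose bystander; origin at the underside, in its middle
Things that resemble listed ones, but are neither listed nor needed, are in the scene too. There is more than one size of the remote; the job needs the larger.

How it is judged (in metres and radians):
On the way, in this order (a step that is already met when the one before it is completed fails the run):
1. the remote is lifted clear of the dish in the gripper, level (height (world z) of remote above 0.07 m and contact force between remote and dish below 0.1 N and contact force between the fingers and remote above 2 N and angle between remote's own z axis and vertical below 0.25 rad), for 0.2 s.
2. the remote is held level and steady, aimed at the receiver window (x of remote_nose in the frame of window between -0.16 and -0.05 m and y of remote_nose in the frame of window between -0.022 and 0.022 m and z of remote_nose in the frame of window between -0.022 and 0.022 m and x of remote in the frame of window below -0.13 m and angle between the x axis of remote and the x axis of window, either way round below 0.18 rad and angle between remote's own z axis and vertical below 0.14 rad and height (world z) of remote above 0.11 m and contact force between the fingers and remote above 2 N and contact force between remote and dish below 0.1 N and contact force between remote and cabinet below 0.1 N and linear speed of remote below 0.025 m/s and angular speed of remote below 0.2 rad/s), for 1 s.
At the end, for the whole second after the job is handed in: Fingers alone hold the remote, underside above 110 mm, level within 0.14 rad, under 25 mm/s and 0.2 rad/s; nose 50 to 160 mm before the window, within 22 mm of its centre sideways and in height, square to it within 0.18 rad; dish and bystanders within 30 mm of their start (all of step 2 and distance of each of dish, stopper, incense_holder, controller_skin from where it was at the start of the episode below 0.03 m); the arm keeps its last pose, push and grip.
It fails at once if the remote is tipped by more than 0.45 rad (angle between remote's own z axis and vertical above 0.45 rad).
It fails at once if the cabinet or media box is bumped (over 3 N) (contact force between any of the arm, the fingers, remote and cabinet above 3 N).
It fails at once if the dish or another thing is shifted by more than 30 mm or tipped (distance of any of dish, stopper, incense_holder, controller_skin from where it was at the start of the episode above 0.03 m or angle between any of dish, stopper, incense_holder, controller_skin's own z axis and vertical above 0.5 rad).
It also fails if it takes over 38 s, if anything falls off the work surface, if the arm or the gripper's body presses on something with over 40 N, if the wrist force passes 120 N, or if a joint passes its speed limit or range.

## Working session

There is one attempt and no reset: what is moved stays moved. The work goes in short steps, Python scripts to look and compute and a tool call to move; the robot and the scene stay as the last step left them, time stands still between calls to the robot, and variables do not carry over. Pictures are saved under pics/ and viewed, at most 10 in all, crops included, and the job is handed in when it is done.

Besides the shell and the picture viewer there is one more tool, called after "Request:" as name(argument=value, ...) on one line, values as JSON. step_arm: Moves the arm, as the interface text tells. Its arguments: {"type":"object","properties":{"steps":{"type":"array"},"grip_force":{"type":"number"}},"required":["steps"]}

```bash
ls; mkdir -p pics; cat > h.py <<'E'
import numpy as np, cv2, pickle
from bench import env
def grab(n,tag):
    o=env.get_obs(); d=env.get_image(n); d=dict(d); d['obs']=o
    if 'T_tool_cam' in d:
        T=np.eye(4);T[:3,:3]=o['tcp_rot'];T[:3,3]=o['ee_pos'];W=T@np.array(d['T_tool_cam'])
    else:
        R=cv2.Rodrigues(np.array(d['rvec'],float))[0];W=np.eye(4);W[:3,:3]=R.T;W[:3,3]=-R.T@np.array(d['tvec']).ravel()
    d['W']=W; pickle.dump(d,open(f'{tag}.pkl','wb')); cv2.imwrite(f'pics/{tag}.png',d['image'][:,:,::-1]); return d
def load(t): return pickle.load(open(f'{t}.pkl','rb'))
def ray(d,u,v):
    K=np.array([[d['fx'],0,d['cx']],[0,d['fy'],d['cy']],[0,0,1.]])
    p=cv2.undistortPoints(np.array([[[u,v]]],float),K,np.array(d['distortion'],float))[0,0]
    return d['W'][:3,3], d['W'][:3,:3]@np.array([p[0],p[1],1.])
def pz(d,u,v,z):
    o,r=ray(d,u,v); return o+r*(z-o[2])/r[2]
def pd(d,u,v):
    o,r=ray(d,u,v); return o+r*d['z_map'][int(round(v)),int(round(u))]
def tri(*l):
    A=np.zeros((3,3));b=np.zeros(3)
    for d,u,v in l:
        o,r=ray(d,u,v);r=r/np.linalg.norm(r);P=np.eye(3)-np.outer(r,r);A+=P;b+=P@o
    return np.linalg.solve(A,b)
def proj(d,p):
    K=np.array([[d['fx'],0,d['cx']],[0,d['fy'],d['cy']],[0,0,1.]])
    Wi=np.linalg.inv(d['W']); return cv2.projectPoints(np.atleast_2d(p).astype(float),cv2.Rodrigues(Wi[:3,:3])[0],Wi[:3,3],K,np.array(d['distortion'],float))[0][:,0]
E
python3 - <<'E'
from h import *
a=[grab(n,n+'0') for n in('scene','side','wrist')]
cv2.imwrite('pics/all0.png',cv2.resize(np.vstack([np.hstack([a[0]['image'],a[1]['image']])])[:,:,::-1],None,fx=.714,fy=.714))
for d in a: print(d['W'].round(3).tolist(),d['fx'],d['distortion'])
print(a[0]['obs'])
E
```

```text
pics
[[-0.137, 0.652, -0.746, 1.404], [0.991, 0.089, -0.104, 0.121], [-0.001, -0.753, -0.658, 0.801], [0.0, 0.0, 0.0, 1.0]] 455.19185929427323 [-0.090973  0.        0.        0.        0.      ]
[[0.761, -0.446, 0.471, 0.018], [-0.648, -0.54, 0.537, -0.673], [0.015, -0.714, -0.7, 1.022], [0.0, 0.0, 0.0, 1.0]] 543.2687385098972 [-0.1870248  0.         0.         0.         0.       ]
[[-0.371, -0.878, -0.302, 0.3], [-0.929, 0.351, 0.118, 0.524], [0.002, 0.324, -0.946, 0.373], [0.0, 0.0, 0.0, 1.0]] 321.5699518211741 [-0.01329197  0.          0.          0.          0.        ]
{'time_s': 0.0, 'joints': array([ 8.73578388e+01,  2.34043780e+00,  4.80326810e+00, -2.42262454e-02,
       -9.25621233e+01, -1.91201980e+01]), 'joint_velocities': array([-0.00698308,  0.01360102, -0.00974668,  0.0566547 , -0.03852847,
       -0.06956105]), 'joint_efforts': array([-5.66711878e-04, -3.68192911e+01,  3.47423565e+01,  6.93246827e+00,
       -5.22265647e-03,  8.07894764e-06]), 'ee_pos': array([0.22227205, 0.55699404, 0.24427829]), 'tcp_rot': array([[ 9.28736513e-01, -3.70740120e-01, -5.01843609e-04],
       [-3.70740422e-01, -9.28734951e-01, -1.71167812e-03],
       [ 1.68508053e-04,  1.77575168e-03, -9.99998409e-01]]), 'wrist_force': array([-0.03483789,  0.98982029,  0.007478  ]), 'torque': array([ 0.02546631, -0.068519  , -0.03226862]), 'grasp_force': 0.0, 'width': 0.0851601907427855}
```

View images.

View pics/scene0.png

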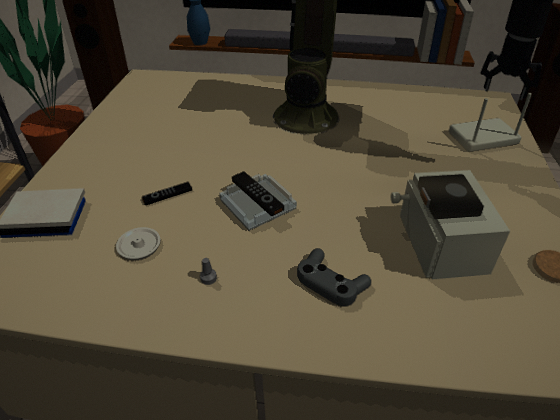

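View pics/side0.png

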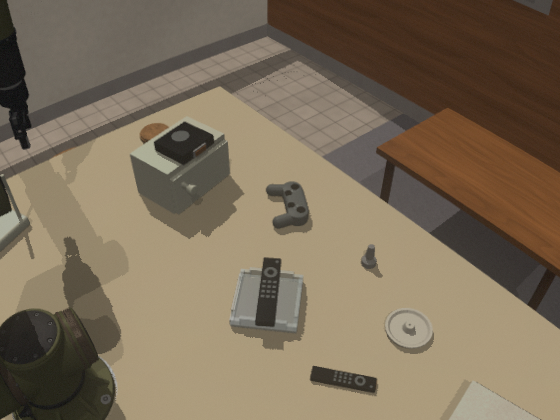

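The scene view has the dish and large remote near (257,195), and the cabinet with the media box near (450,195). The side view has the remote near (268,290) and the amber window near (200,150). I'll enlarge these areas.

```bash
python3 - <<'E'
from h import *
s=load('scene0')['image'];t=load('side0')['image']
def c(im,u,v,w,h): return cv2.resize(im[v:v+h,u:u+w],(400,300),interpolation=cv2.INTER_CUBIC)
im=np.vstack([np.hstack([c(s,207,157,100,75),c(s,380,160,120,90)]),np.hstack([c(t,218,245,100,75+12-12),c(t,130,110,120,90)])])
im=np.clip(im.astype(float)*1.8,0,255).astype(np.uint8)
cv2.imwrite('pics/crop0.png',im[:,:,::-1])
E
```

```text
(no output)
```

View pics/crop0.png

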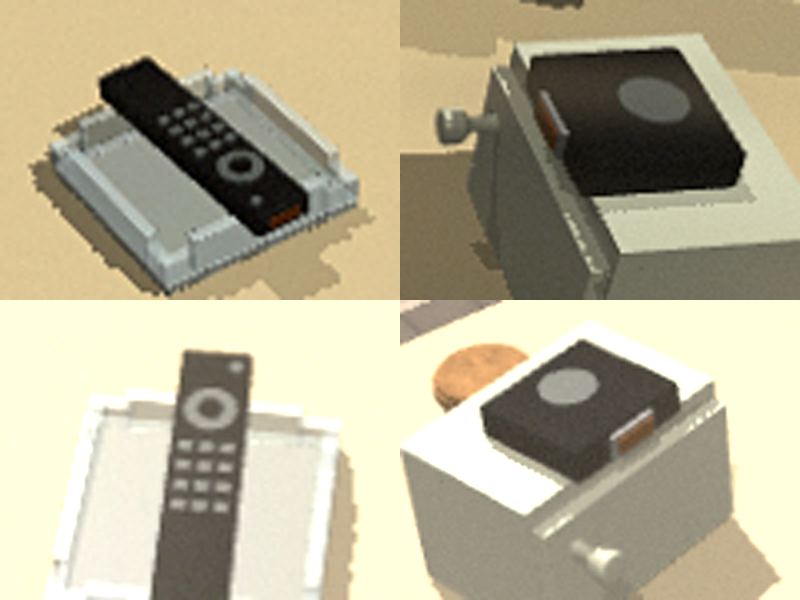

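The crops give, in full-picture pixels:

| Feature | Scene view | Side view |
|---|---|---|
| Round pad | (267,198.5) | (270.5,272) |
| Nose corners | (284,203), (271,211) | (264,257.5), (281,258.5) |
| Window | (425.3,196.6) | (200,150.8) |

The nose points at the scene camera, which is away from the robot.

```bash
python3 - <<'E'
from h import *
s=load('scene0');t=load('side0')
pad=tri((s,267,198.5),(t,270.5,272)); win=tri((s,425.3,196.6),(t,200,150.8))
print('pad',pad,'win',win)
def cloud(d):
    K=np.array([[d['fx'],0,d['cx']],[0,d['fy'],d['cy']],[0,0,1.]])
    v,u=np.mgrid[0:420,0:560]; uv=np.stack([u,v],-1).reshape(-1,1,2).astype(float)
    p=cv2.undistortPoints(uv,K,np.array(d['distortion'],float))[:,0]; z=d['z_map'].ravel()
    P=(np.c_[p,np.ones(len(p))]*z[:,None])@d['W'][:3,:3].T+d['W'][:3,3]
    return P[z>0],d['image'].reshape(-1,3)[z>0].astype(int),uv[z>0,0]
for n,d in(('scene',s),('side',t)):
    P,C,uv=cloud(d); nb=C.max(1)
    near=np.linalg.norm(P[:,:2]-pad[:2],axis=1)<.17
    m=near&(P[:,2]>.045)&(P[:,2]<.065)
    r=cv2.minAreaRect(P[m,:2].astype(np.float32)); print(n,'remote',m.sum(),r,'z',np.median(P[m,2]),'mean',P[m].mean(0))
    # PCA
    q=P[m,:2]-P[m,:2].mean(0); e=np.linalg.svd(q,full_matrices=0)[2][0]; print(' pca deg',np.degrees(np.arctan2(e[1],e[0])))
    m=near&(P[:,2]>.02)&(P[:,2]<.042); r=cv2.minAreaRect(P[m,:2].astype(np.float32)); print(n,'dish',m.sum(),r,np.median(P[m,2]))
    w=np.linalg.norm(P[:,:2]-win[:2],axis=1)<.3
    for a,b in((.13,.148),(.16,.18)):
        m=w&(P[:,2]>a)&(P[:,2]<b)&(uv[:,0]<(520 if n=='scene' else 240))
        r=cv2.minAreaRect(P[m,:2].astype(np.float32)); print(n,(a,b),m.sum(),r,np.median(P[m,2]))
E
```

```text
pad [ 0.52351683 -0.04647076  0.05424148] win [0.58824867 0.32566365 0.15442199]
scene remote 820 ((0.4929817318916321, -0.07888391613960266), (0.1890004575252533, 0.04502314701676369), 45.475189208984375) z 0.054435250282394154 mean [ 0.50018551 -0.07602376  0.05397829]
 pca deg 45.63478049089536
scene dish 845 ((0.49398940801620483, -0.07432661205530167), (0.1756623089313507, 0.15299098193645477), 42.47630310058594) 0.03134661702319941
scene (0.13, 0.148) 2158 ((0.5706358551979065, 0.4014185667037964), (0.2277635633945465, 0.16087254881858826), 13.191967010498047) 0.14023028457257952
scene (0.16, 0.18) 1819 ((0.579453706741333, 0.37724465131759644), (0.12348197400569916, 0.11732491850852966), 13.984381675720215) 0.17048727951061338
side remote 1253 ((0.49001219868659973, -0.08056309074163437), (0.18731838464736938, 0.042351558804512024), 45.443729400634766) z 0.05534957977356536 mean [ 0.48511235 -0.08608592  0.05513208]
 pca deg -134.64389343611293
side dish 1046 ((0.48167139291763306, -0.08441925793886185), (0.16856297850608826, 0.1510898619890213), 42.99045181274414) 0.033083446804305194
side (0.13, 0.148) 1387 ((0.5700392127037048, 0.40189534425735474), (0.22913804650306702, 0.16276879608631134), 11.841070175170898) 0.14170371298418594
side (0.16, 0.18) 1308 ((0.5739006996154785, 0.3774735629558563), (0.12357337027788162, 0.12084334343671799), 14.321407318115234) 0.17160757757204914
```

Request:
step_arm(steps=[[0.486,0.491,0,0,0,0,1],[0.486,0.491,0,0,0,0,1],[0.486,0.491,0,0,0,0,1],[0.486,0.491,0,0,0,0,1],[0.486,0.491,0,0,0,0,1],[0.486,0.491,0,0,0,0,1],[0.486,0.491,0,0,0,0,1],[0.486,0.491,0,0,0,0,1],[0.486,0.491,0,0,0,0,1],[0.486,0.491,0,0,0,0,1],[0.486,0.491,0,0,0,0,1],[0.486,0.491,0,0,0,0,1],[0.486,0.491,0,0,0,0,1],[0.486,0.491,0,0,0,0,1],[0.486,0.491,0,0,0,0,1],[0.486,0.491,0,0,0,0,1],[0.486,0.491,0,0,0,0,1],[0.486,0.491,0,0,0,0,1],[0.486,0.491,0,0,0,0,1],[0.486,0.491,0,0,0,0,1]])

```text
time_s: 2.15
ee_pos: [0.492, -0.0804, 0.2451]
tcp_rot: [[0.929, -0.371, -0.0], [-0.371, -0.929, 0.0], [-0.0, 0.0, -1.0]]
wrist_force: [0.3, -0.2, 0.4]
width: 0.0852
grasp_force: 0.0
```

Request:
step_arm(steps=[[0,0,0,0,0,0.269,1],[0,0,0,0,0,0.269,1],[0,0,0,0,0,0.269,1],[0,0,0,0,0,0.269,1],[0,0,0,0,0,0.269,1],[0,0,0,0,0,0.269,1],[0,0,0,0,0,0.269,1],[0,0,0,0,0,0.269,1],[0,0,0,0,0,0.269,1],[0,0,0,0,0,0.269,1],[0,0,0,0,0,0.269,1],[0,0,0,0,0,0.269,1],[0,0,0,0,0,0.269,1],[0,0,0,0,0,0.269,1],[0,0,0,0,0,0,1],[0,0,0,0,0,0,1]])

```text
time_s: 3.75
ee_pos: [0.4917, -0.0789, 0.2451]
tcp_rot: [[-0.701, -0.713, -0.0], [-0.713, 0.701, -0.0], [0.0, 0.0, -1.0]]
wrist_force: [0.7, -0.6, 0.1]
width: 0.0854
grasp_force: 0.0
```

```bash
python3 - <<'E'
from h import *
d=grab('wrist','w1'); o=d['obs']; print(o['ee_pos'],o['tcp_rot'].round(4).tolist(),o['joints'])
c=np.array([.4915,-.0797]);a=np.radians(45.45);x=np.array([np.cos(a),np.sin(a)]);y=np.array([-x[1],x[0]])
im=cv2.resize(d['image'],(784,588))[:,:,::-1].copy()
for s,t in((1,1),(1,-1),(-1,-1),(-1,1)):
    p=proj(d,np.r_[c+.0925*s*x+.021*t*y,.054])[0]; print(p)
    cv2.circle(im,tuple(int(k*1.4) for k in p),3,(0,255,0),-1)
cv2.imwrite('pics/w1b.png',im)
E
```

```text
[ 0.49168169 -0.07894995  0.24514182] [[-0.7012, -0.713, -0.0003], [-0.713, 0.7012, -0.0001], [0.0003, 0.0001, -1.0]] [ 1.41195820e+01 -1.33909723e+01 -9.75075632e+00  1.51593894e-03
 -9.36582399e+01 -5.86424054e+01]
[298.82383869 263.68492983]
[261.28366868 263.66475976]
[257.86739466  87.44969358]
[302.85233969  87.47606681]
```

View pics/w1b.png

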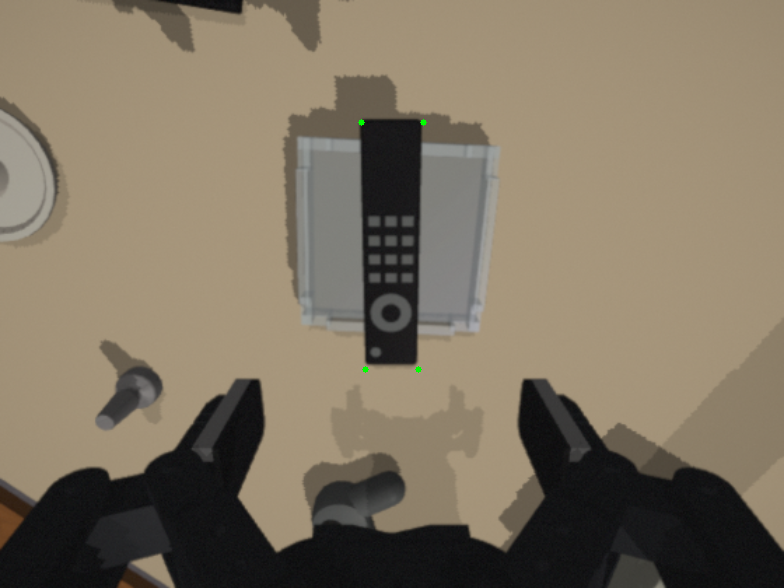

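The wrist view confirms the remote, with its tail at (391,120) and nose at (391,364) in the enlarged picture. That is within about 3 mm of the prediction. The hollow on both sides is free for the fingers.

Request:
step_arm(steps=[[0.065,0,0.35,0,0,0,1],[0,0,0.35,0,0,0,1],[0,0,0.35,0,0,0,1],[0,0,0.35,0,0,0,1],[0,0,0.35,0,0,0,1],[0,0,0.35,0,0,0,1],[0,0,0.35,0,0,0,1],[0,0,0.35,0,0,0,1],[0,0,0.35,0,0,0,1],[0,0,0.35,0,0,0,1],[0,0,0.107,0,0,0,1],[0,0,0.107,0,0,0,1],[0,0,0.107,0,0,0,1],[0,0,0.107,0,0,0,1],[0,0,0.107,0,0,0,1],[0,0,0.107,0,0,0,1],[0,0,0,0,0,0,1],[0,0,0,0,0,0,1]])

```text
time_s: 5.6
ee_pos: [0.4895, -0.0813, 0.0382]
tcp_rot: [[-0.704, -0.71, -0.0], [-0.71, 0.704, -0.0], [0.0, -0.0, -1.0]]
wrist_force: [-0.6, 0.1, -0.2]
width: 0.0854
grasp_force: 0.0
```

```bash
python3 - <<'E'
from h import *
a=grab('scene','s2')['image'];b=grab('side','d2')['image']
def c(im,u,v,w,h): return cv2.resize(im[v:v+h,u:u+w],(400,400),interpolation=cv2.INTER_CUBIC)
cv2.imwrite('pics/c2.png',np.clip(np.hstack([c(a,195,130,110,110),c(b,210,225,110,110)])*1.6,0,255).astype(np.uint8)[:,:,::-1])
E
```

```text
(no output)
```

View pics/c2.png

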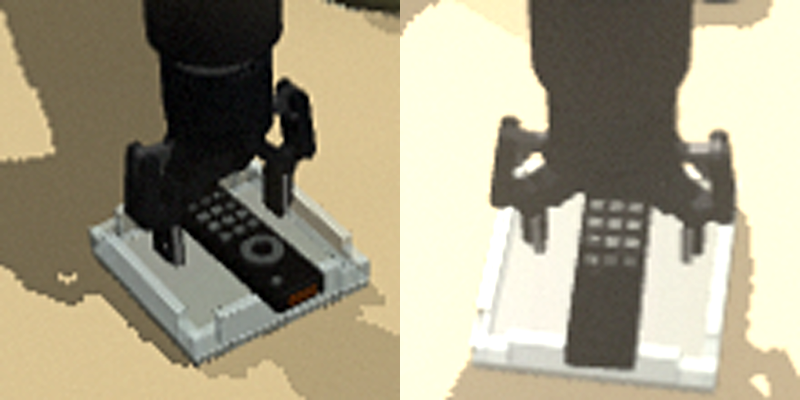

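The fingers straddle the remote inside the hollow, at (175,250) and (280,200) in the left crop, without touching the walls. Closing now.

Request:
step_arm(steps=[[0,0,0,0,0,0,0.3],[0,0,0,0,0,0,0.3],[0,0,0,0,0,0,0.3],[0,0,0,0,0,0,0.3],[0,0,0,0,0,0,0],[0,0,0,0,0,0,0],[0,0,0,0,0,0,0],[0,0,0,0,0,0,0],[0,0,0,0,0,0,0]], grip_force=50)

```text
time_s: 6.6
ee_pos: [0.4897, -0.0813, 0.0385]
tcp_rot: [[-0.704, -0.71, 0.001], [-0.71, 0.704, -0.0], [-0.0, -0.001, -1.0]]
wrist_force: [-0.8, 1.3, 3.8]
width: 0.0412
grasp_force: 51.6
```

Request:
step_arm(steps=[[0,0,-0.05,0,0,0,0],[0,0,-0.1,0,0,0,0],[0,0,-0.1,0,0,0,0],[0,0,-0.15,0,0,0,0],[0,0,-0.2,0,0,0,0],[0,0,-0.3,0,0,0,0],[0,0,-0.3,0,0,0,0],[0,0,-0.3,0,0,0,0],[0,0,-0.3,0,0,0,0],[0,0,-0.2,0,0,0,0],[0,0,-0.1,0,0,0,0],[0,0,-0.1,0,0,0,0],[0,0,0,0,0,0,0],[0,0,0,0,0,0,0],[0,0,0,0,0,0,0],[0,0,0,0,0,0,0]])

```text
time_s: 8.2
ee_pos: [0.4892, -0.0813, 0.1477]
tcp_rot: [[-0.704, -0.71, -0.001], [-0.71, 0.704, -0.0], [0.001, 0.0, -1.0]]
wrist_force: [-0.0, 0.1, -1.8]
width: 0.0412
grasp_force: 51.3
```

```bash
python3 - <<'E'
from h import *
a=grab('scene','s3')['image'];b=grab('side','d3')['image']
def c(im,u,v,w,h): return cv2.resize(im[v:v+h,u:u+w],(400,400),interpolation=cv2.INTER_CUBIC)
cv2.imwrite('pics/c3.png',np.clip(np.hstack([c(a,195,110,120,120),c(b,210,215,120,120)])*1.6,0,255).astype(np.uint8)[:,:,::-1])
E
```

```text
(no output)
```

View pics/c3.png

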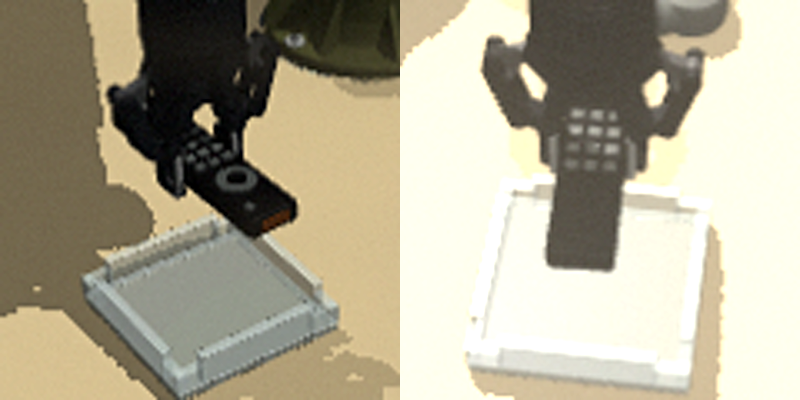

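The remote hangs level above the empty dish, with its nose at (275,215) in the left crop. Next I turn it, then carry it across.

Request:
step_arm(steps=[[0,0,0,0,0,-0.1,0],[0,0,0,0,0,-0.2,0],[0,0,0,0,0,-0.2,0],[0,0,0,0,0,-0.2,0],[0,0,0,0,0,-0.2,0],[0,0,0,0,0,-0.2,0],[0,0,0,0,0,-0.2,0],[0,0,0,0,0,-0.2,0],[0,0,0,0,0,-0.2,0],[0,0,0,0,0,-0.12,0],[0,0,0,0,0,-0.1,0],[0,0,0,0,0,0,0],[0,0,0,0,0,0,0]])

```text
time_s: 9.6
ee_pos: [0.4894, -0.0813, 0.1482]
tcp_rot: [[0.221, -0.975, -0.0], [-0.975, -0.221, -0.0], [0.0, 0.0, -1.0]]
wrist_force: [-0.0, 0.4, -1.8]
width: 0.0414
grasp_force: 51.2
```

Request:
step_arm(steps=[[-0.1,-0.1,0,0,0,0,0],[-0.2,-0.21,0,0,0,0,0],[-0.25,-0.26,0,0,0,0,0],[-0.25,-0.26,0,0,0,0,0],[-0.25,-0.26,0,0,0,0,0],[-0.25,-0.26,0,0,0,0,0],[-0.25,-0.26,0,0,0,0,0],[-0.25,-0.26,0,0,0,0,0],[-0.25,-0.26,0,0,0,0,0],[-0.25,-0.26,0,0,0,0,0],[-0.25,-0.26,0,0,0,0,0],[-0.25,-0.26,0,0,0,0,0],[-0.25,-0.26,0,0,0,0,0],[-0.25,-0.26,0,0,0,0,0],[-0.2,-0.2,0,0,0,0,0],[-0.13,-0.12,0,0,0,0,0],[0,0,0,0,0,0,0],[0,0,0,0,0,0,0],[0,0,0,0,0,0,0]])

```text
time_s: 11.5
ee_pos: [0.6317, 0.1369, 0.1484]
tcp_rot: [[0.222, -0.975, 0.0], [-0.975, -0.222, -0.0], [0.0, -0.0, -1.0]]
wrist_force: [-0.1, -0.2, -1.5]
width: 0.0415
grasp_force: 51.2
```

```bash
python3 - <<'E'
from h import *
a=grab('scene','s4');b=grab('side','d4');print(a['obs']['ee_pos'],a['obs']['tcp_rot'].round(3).tolist())
def c(im,u,v,w,h): return cv2.resize(im[v:v+h,u:u+w],(400,400),interpolation=cv2.INTER_CUBIC)
cv2.imwrite('pics/c4.png',np.clip(np.hstack([c(a['image'],340,140,120,120),c(b['image'],150,130,120,120)])*1.8,0,255).astype(np.uint8)[:,:,::-1])
E
```

```text
[0.63172863 0.13692999 0.14843981] [[0.222, -0.975, 0.0], [-0.975, -0.222, -0.0], [0.0, -0.0, -1.0]]
```

View pics/c4.png

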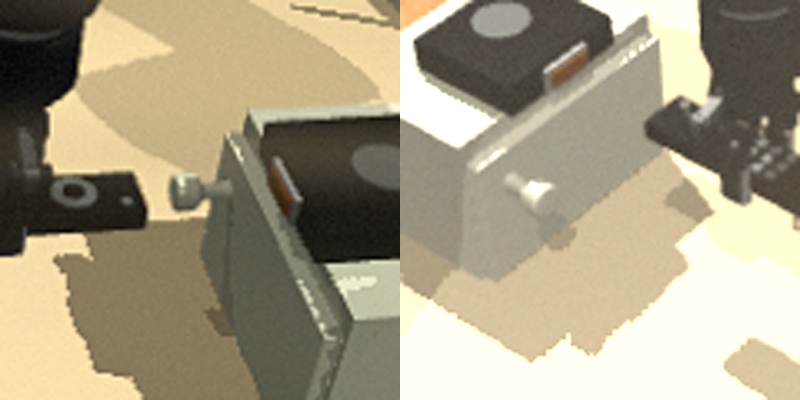

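The nose top corners are at scene (382,192) and (384,202), and side (224,168) and (235,159). The window is at scene (425,197) and side (200.5,150.7). Now checking the alignment.

```bash
python3 - <<'E'
from h import *
a=load('s4');b=load('d4')
A=tri((a,382,192.2),(b,224.4,168.4));B=tri((a,383.8,202.4),(b,234.9,158.8));w=tri((a,425.2,197),(b,200.5,150.7))
ring=pd(a,340+74/3.333,140+192/3.333)
print(A,B,w,ring)
n=(A+B)/2;n[2]-=.009
for yaw in(101.5,103,104.5):
    x=np.r_[np.cos(np.radians(yaw)),np.sin(np.radians(yaw)),0];y=np.r_[-x[1],x[0],0];d=n-w;print(yaw,d@x,d@y,d[2])
# remote top plane from depth (both cams), expected pose
from scipy.optimize import least_squares
o=a['obs'];ax=-o['tcp_rot'][:,0];ay=np.cross([0,0,1],ax)
for D in(a,b):
    K=np.array([[D['fx'],0,D['cx']],[0,D['fy'],D['cy']],[0,0,1.]]);v,u=np.mgrid[0:420,0:560];uv=np.stack([u,v],-1).reshape(-1,1,2).astype(float)
    p=cv2.undistortPoints(uv,K,np.array(D['distortion'],float))[:,0];P=(np.c_[p,np.ones(len(p))]*D['z_map'].reshape(-1,1))@D['W'][:3,:3].T+D['W'][:3,3]
    q=P-o['ee_pos'];s=q@ax;t=q@ay
    m=(s>.03)&(s<.13)&(abs(t)<.017)&(abs(q[:,2])<.03)&(D['image'].reshape(-1,3).max(1)<400)
    m2=m&(s<.085);c=np.linalg.lstsq(np.c_[s[m2],t[m2],np.ones(m2.sum())],P[m2,2],rcond=None)[0]
    print(m2.sum(),'slopes',c,'max s',np.percentile(s[m],99))
    # box front normal: cabinet front points
    X=np.r_[-.225,.974,0];Y=np.r_[-.974,-.225,0];q=P-w
    m=(abs(q@X)<.02)&(abs(q@Y)<.1)&(P[:,2]>.06)&(P[:,2]<.13);r=q[m]
    if m.sum()>50:
        med=None;S,T=r@X,r@Y
        for _ in range(5):
            c=np.polyfit(T,S,1);k=abs(S-np.polyval(c,T))<.004;S,T=S[k],T[k]
        print('front n',len(S),'slope',c, 'yaw', 103-np.degrees(c[0]))
E
```

```text
[0.59297832 0.22579098 0.15767   ] [0.63215407 0.23034491 0.16332059] [0.58957835 0.32532876 0.15430168] [0.6300754  0.18375608 0.17076928]
101.5 -0.09989130801280109 -0.003135666293432352 -0.002806384395699274
103 -0.09993915993086012 -0.0005197421726516641 -0.002806384395699274
104.5 -0.09991851854077495 0.0020965381534524398 -0.002806384395699274
233 slopes [-0.03109441  0.00458251  0.16705668] max s 0.09365054933314544
front n 893 slope [-0.00875309 -0.00233208] yaw 103.50151521627039
58 slopes [ 0.21513927 -0.0415719   0.14957927] max s 0.09318917470237935
front n 909 slope [-0.00301495 -0.00127472] yaw 103.1727440552361
```

Request:
step_arm(steps=[[0,0,0.02,0,0,0,0],[0,0,0,0,0,0,0],[0,0,0,0,0,0,0],[0,0,0,0,0,0,0],[0,0,0,0,0,0,0],[0,0,0,0,0,0,0],[0,0,0,0,0,0,0],[0,0,0,0,0,0,0],[0,0,0,0,0,0,0],[0,0,0,0,0,0,0],[0,0,0,0,0,0,0],[0,0,0,0,0,0,0],[0,0,0,0,0,0,0],[0,0,0,0,0,0,0],[0,0,0,0,0,0,0],[0,0,0,0,0,0,0]])

```text
time_s: 13.2
ee_pos: [0.6319, 0.1374, 0.1472]
tcp_rot: [[0.223, -0.975, -0.0], [-0.975, -0.223, -0.0], [0.0, 0.0, -1.0]]
wrist_force: [-0.1, 0.3, -1.2]
width: 0.0413
grasp_force: 51.2
```

```bash
python3 -c "
from bench import env
o=env.get_obs();print(o['time_s'],o['ee_pos'],o['grasp_force'],o['joint_velocities'].round(2));print(env.hand_in())"
```

```text
13.2 [0.6318703  0.13738541 0.14718876] 51.21330142021179 [-0.02 -0.07  0.02  0.05  0.05 -0.01]
the job is handed in; nothing more can be done
None
```

I handed the job in at 13.2 s with the remote still gripped level and steady, its nose measured about 10 cm in front of the receiver window, within about 4 mm of its centre and within about 1° of square; no verdict came back.

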